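# Load the service tray and shut its retaining rail

### The job

Load the service tray for the next job: set every spray can and grey bottle from the left of the bench gently upright on the tray's open deck, and stand the small piston from in front of the tray, crown down as it is, in the round pocket of the tray's grey block. When all of them are in, turn the tray's cam knob clockwise until its sprung follower drops into the notch and the retaining rail has closed fully against the deck, and leave everything standing so.

Things in the scene. Friction and masses are not known exactly. Their poses are not given: they have to be found in the camera images.
- tray: Fixed tray. Origin: bench top under the deck's centre; x away from the robot, y left along the tray. Deck: top 12 mm up, x -80..78, y -98..97 mm, room for two by two cans. Lips: back (x 78..84, top 26 mm up), right (y -104..-98, top 22), left (y 97..102). Rail along the front; left of the deck the pocket block (x -1..80, y 98..193, top 24 mm up) and, in front of it, the cam knob.
- pocket (a point): Centre of the floor of the round pocket in the grey plastic block: 66 mm in diameter, 12 mm deep, floor 12 mm above the bench, at (39.5, 145.5) mm in the tray's frame.
- knob_grip (a point): On the knob's upright axis, 62 mm above the bench, at (-40, 145.5) mm in the tray's frame. The black bar grip is 46 mm long along this point's x, 12 mm thick along its y, and spans 39 to 73 mm above the bench. The steel cam under it is 58 mm wide, top 27 mm up, one notch in its rim; the rail's follower nose rides on the rim on the robot's side.
- cam_knob (a joint): Knob angle in rad, 0 to 2.3, growing clockwise seen from above; at 0 the bar grip lies along the tray's x. Starts at 0 to 0.5 and stays where it is left (0.03 N m friction). The notch meets the follower at 2.0; once the follower has dropped in, the knob is held between about 1.9 and 2.1.
- rail (a joint): Travel of the rail in m towards the deck (tray's +x): 0 open, held off by the cam, inner face 12 mm in front of the deck; 0.012 fully closed, inner face at the deck's front edge (x -80 mm). A spring pushes it closed with 3 to 5 N. Dark steel bar, 10 mm thick, 17 to 39 mm above the bench, along the front of deck and cam.
- can1_c (a point): White spray can with blue band and red cap, standing: body 64 mm diameter, 192 mm tall, about 0.28 kg; the cap is a cylinder 36 mm in diameter from 160 to 192 mm above the base. This point is on its axis half-way up (96 mm); z is its upward axis. May be absent.
- can2_c (a point): White spray can with blue band and red cap, standing: body 64 mm diameter, 192 mm tall, about 0.28 kg; the cap is a cylinder 36 mm in diameter from 160 to 192 mm above the base. This point is on its axis half-way up (96 mm); z is its upward axis. May be absent.
- bottle1_c (a point): Plain grey plastic bottle with paper label and black screw cap, standing: body 60 mm diameter, 190 mm tall, about 0.25 kg; neck 26 mm in diameter from 149 to 174 mm, cap 28 mm in diameter from 174 to 190 mm above the base. This point is on its axis half-way up (95 mm); z is its upward axis. May be absent.
- bottle2_c (a point): Plain grey plastic bottle with paper label and black screw cap, standing: body 60 mm diameter, 190 mm tall, about 0.25 kg; neck 26 mm in diameter from 149 to 174 mm, cap 28 mm in diameter from 174 to 190 mm above the base. This point is on its axis half-way up (95 mm); z is its upward axis. May be absent.
- piston_c (a point): Small grey engine piston standing crown down: a cup 61 mm in diameter and 53 mm tall, open at the top, about 0.31 kg. This point is on its axis half-way up (26.5 mm above its underside); z is its upward axis. It stands between the tray and the robot.
Mind the look-alikes: they are no part of the job. There is more than one size of the part that bears piston_c; the job needs the larger.

How it is judged:
On the way, in this order (a step that is already met when the one before it is completed fails the run):
1. every can and bottle stands upright on the deck and the piston stands in the pocket (x of can1_c in the frame of tray between -0.052 and 0.052 m and y of can1_c in the frame of tray between -0.068 and 0.067 m and z of can1_c in the frame of tray between 0.104 and 0.112 m and angle between each of can1_c, can2_c, bottle1_c, bottle2_c's own z axis and vertical below 0.12 rad and x of can2_c in the frame of tray between -0.052 and 0.052 m and y of can2_c in the frame of tray between -0.068 and 0.067 m and z of can2_c in the frame of tray between 0.104 and 0.112 m and x of bottle1_c in the frame of tray between -0.052 and 0.052 m and y of bottle1_c in the frame of tray between -0.068 and 0.067 m and z of bottle1_c in the frame of tray between 0.103 and 0.111 m and x of bottle2_c in the frame of tray between -0.052 and 0.052 m and y of bottle2_c in the frame of tray between -0.068 and 0.067 m and z of bottle2_c in the frame of tray between 0.103 and 0.111 m and horizontal distance between piston_c and pocket below 0.006 m and z of piston_c in the frame of tray between 0.0345 and 0.0425 m and angle between piston_c's own z axis and vertical below 0.08 rad and value of joint rail below 0.004 m), for 0.3 s.
2. the follower has dropped into the notch and the rail is closed (value of joint rail above 0.01 m), for 0.3 s.
At the end, for the whole second after the job is handed in: Every can and bottle stands upright (0.12 rad), base on the deck (4 mm), axis within 52 mm of the deck centre in x and 67 mm in y; the piston stands upright (0.08 rad) in the pocket, within 6 mm of its centre, crown on its floor (4 mm); rail closed by over 10 of its 12 mm (x of can1_c in the frame of tray between -0.052 and 0.052 m and y of can1_c in the frame of tray between -0.068 and 0.067 m and z of can1_c in the frame of tray between 0.104 and 0.112 m and angle between each of can1_c, can2_c, bottle1_c, bottle2_c's own z axis and vertical below 0.12 rad and x of can2_c in the frame of tray between -0.052 and 0.052 m and y of can2_c in the frame of tray between -0.068 and 0.067 m and z of can2_c in the frame of tray between 0.104 and 0.112 m and x of bottle1_c in the frame of tray between -0.052 and 0.052 m and y of bottle1_c in the frame of tray between -0.068 and 0.067 m and z of bottle1_c in the frame of tray between 0.103 and 0.111 m and x of bottle2_c in the frame of tray between -0.052 and 0.052 m and y of bottle2_c in the frame of tray between -0.068 and 0.067 m and z of bottle2_c in the frame of tray between 0.103 and 0.111 m and horizontal distance between piston_c and pocket below 0.006 m and z of piston_c in the frame of tray between 0.0345 and 0.0425 m and angle between piston_c's own z axis and vertical below 0.08 rad and value of joint rail above 0.01 m); the robot touches nothing.
It fails at once if a can or bottle is dropped or banged down on the tray (more than 80 N between them) (contact force between any of can1, can2, bottle1, bottle2 and tray above 80 N).
Of can1, can2, bottle1, bottle2 only 3 to 4 are there at a start; the rules pass over those that are not, and their reading is None.
At some moment in a run one of piston may be knocked a few centimetres aside while the robot is not near it.
It also fails if it takes over 192 s, if anything falls off the work surface, if the arm or the gripper's body presses on something with over 40 N, if the wrist force passes 120 N, or if a joint passes its speed limit or range.

### The arm

A 7-joint arm with a two-finger parallel gripper is mounted at the origin on a cart in front of the work surface, level with it; the furniture and walls round the work are solid. World frame = base frame: x ahead of the robot, y to its left, z up, the work surface at z = 0. Lengths are in m, angles in rad, forces in N, time in s.
With the tool pointing down it reaches from about 0.4 to 0.9 m from the base axis. Payload 5.5 kg.
Tool frame: the origin (TCP) lies midway between the tips of the shut fingers; the grasp point (between the pads) lies 19 mm behind it (manip.grip_depth is the distance from the TCP to the grasp point, in m); z points along the fingers, y is the line along which they close (so a half turn about z gives the same grasp; the last joint's range is limited). The gripper opens to 92 mm and grips with 3 to 60 N. Pads are 19 mm wide; open, the fingers measure 130 mm over their backs; the gripper's body (75 mm by 190 mm) begins 47 mm behind the grasp point.
Start: joints at [1.571, 0.501, -0.427, 1.55, 0.221, 1.138, -0.21], TCP at [0.169, -0.628, 0.227] pointing down, gripper open.
Joint ranges: [-2.88, 2.88], [-0.31, 2.03], [-1.54, 1.56], [0.2, 2.42], [-1.41, 4.55], [0.19, 2.02], [-2.57, 2.57]. Speed limits (rad/s): [2.57, 2.57, 3.14, 3.14, 3.14, 3.14, 3.14].

### API

Orientations are given as a unit quaternion [x, y, z, w].
In Python, from bench import manip, effector, viewer gives the robot as it stands. Calls block until the motion is done:
- manip.move_pose(position, orientation): joint-space move of the TCP to a pose.
- manip.servo_line(position, ori=None, vel=0.15): straight line of the TCP; ori=None keeps the orientation; vel is the mean speed in m/s.
- manip.movej(angles): joint-space move.
- effector.open_jaws() and effector.close(f_grip=None): open the fingers fully, or close them until they stop; f_grip is the grip in N (None keeps the last).
- manip.sleep(seconds).
- manip.solve_ik(position, orientation): joint angles nearest the present ones, or None.
- viewer.get_image(name): name is "scene" or "side" or "wrist"; returns the picture (400x640x3 uint8, red, green, blue); there is no depth.
- viewer.get_calibration(name): a dict with "vfov" (degrees; the focal length in pixels is half the picture's height over the tangent of half this angle, whatever the lens; pixels are square), "cx", "cy" (the principal point, pixels), "dist_coeffs" ([k1, k2, p1, p2, k3] as OpenCV has them; the pictures are not rectified), "eye" and "attitude" of the camera in the world. Camera axes: x right, y down, z forward; pixel columns grow to the right and rows downward; lengths in m; the calibration is good to about 2 mm. A picture is of the moment at which its call begins: read the wrist's pose just before it. get_calibration takes no time and is no camera call; for the wrist camera it gives the pose at the moment of the call.
A pose or a line that the arm cannot do raises manip.PlanningError and nothing moves.
- manip.hand_in(): hands the job in; it is judged then, once.
Readings, each from a call of its own:
- manip.current_clock(): time.
- manip.current_q(): joint angles.
- manip.current_joint_velocities(): joint speeds.
- manip.current_tau(): joint torques, N m.
- manip.current_tool_pos(): TCP position.
- manip.current_tcp_rot(): TCP orientation.
- manip.current_force(): force on the tool from outside, world axes, zero at the start.
- manip.current_wrist_torque(): the same for the moment, N m.
- manip.current_finger_gap(): finger opening in m.
- manip.current_gripper_force(): force on a finger pad.
Only numpy, scipy, OpenCV 4.12 (cv2) and the standard library are available. Lean on these libraries where they do the work, as an engineer would, in place of code of your own. Each camera call takes 0.05 s, during which the arm holds its last target. There are 200 camera calls.

## Working session

There is one attempt and no reset: what is moved stays moved. The work goes in short steps, each a Python script; the robot and the scene stay as the last script left them, time stands still between calls to the robot, and variables do not carry over. Pictures are saved under pics/ and viewed, at most 14 in all, crops included, and the job is handed in when it is done.

```bash
ls; mkdir -p pics
python3 - <<'E'
from bench import manip, viewer
import cv2,numpy as np
for n in ["scene","side","wrist"]:
    c=viewer.get_calibration(n); im=viewer.get_image(n)
    cv2.imwrite(f"pics/{n}0.png",im[:,:,::-1])
    print(n,{k:np.round(v,4).tolist() for k,v in c.items()})
print(manip.current_clock(),manip.current_tcp_rot(),manip.grip_depth)
E
```

```text
pics
scene {'vfov': 56.3056, 'cx': 321.0249, 'cy': 194.8227, 'dist_coeffs': [0.0034, 0.0, 0.0, 0.0, 0.0], 'eye': [0.1736, -0.5094, 0.6874], 'attitude': [0.8544, -0.3172, 0.1492, -0.3835]}
side {'vfov': 45.4308, 'cx': 312.4755, 'cy': 198.9186, 'dist_coeffs': [-0.1289, 0.0, 0.0, 0.0, 0.0], 'eye': [0.1939, 0.8668, 0.9579], 'attitude': [-0.2061, 0.8905, -0.3945, 0.0943]}
wrist {'vfov': 66.7777, 'cx': 317.6691, 'cy': 196.4459, 'dist_coeffs': [-0.0275, 0.0, 0.0, 0.0, 0.0], 'eye': [0.2379, -0.6087, 0.3837], 'attitude': [0.7867, -0.6023, -0.0835, 0.107]}
0.15 [ 9.91381005e-01  1.31008115e-01 -7.61786557e-05 -7.55714456e-04] 0.0188
```

View pics/scene0.png

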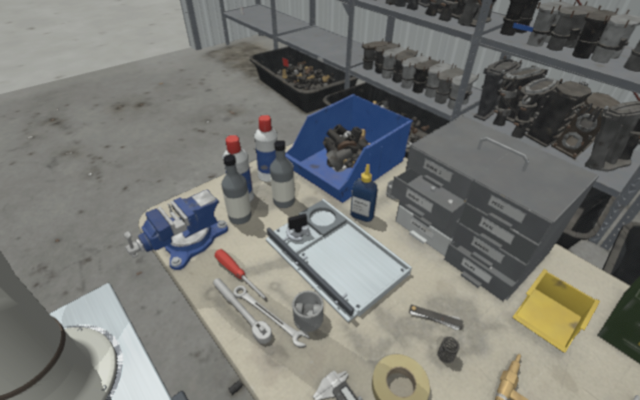

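View pics/side0.png

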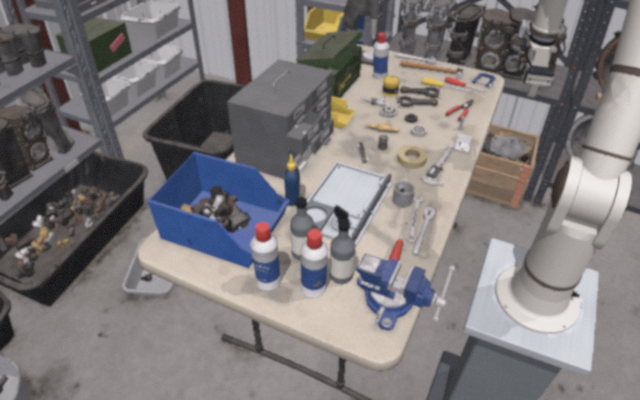

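Scene view: cans with red caps at (233,145) and (264,125), bottles at (238,190) and (283,175), tray around (340,258), piston (308,313). The small dark part at (448,348) and the can at the far right of the side view (380,55) are look-alikes. I'll confirm this in one enlarged crop.

```bash
cat > h.py <<'E'
import cv2,numpy as np
from scipy.spatial.transform import Rotation as R
from bench import manip, effector, viewer
def cal(n): return viewer.get_calibration(n)
def ray(c,uv):
    f=200/np.tan(np.radians(c["vfov"])/2)
    K=np.array([[f,0,c["cx"]],[0,f,c["cy"]],[0,0,1]])
    p=cv2.undistortPoints(np.array(uv,float).reshape(-1,1,2),K,np.array(c["dist_coeffs"],float)).reshape(-1,2)
    d=np.c_[p,np.ones(len(p))]@R.from_quat(c["attitude"]).as_matrix().T
    return np.array(c["eye"],float),d
def proj(c,P):
    f=200/np.tan(np.radians(c["vfov"])/2)
    K=np.array([[f,0,c["cx"]],[0,f,c["cy"]],[0,0,1]])
    r=R.from_quat(c["attitude"]).inv(); P=np.atleast_2d(P).astype(float)
    return cv2.projectPoints(P,r.as_rotvec(),-r.apply(np.array(c["eye"],float)),K,np.array(c["dist_coeffs"],float))[0].reshape(-1,2)
def plane(c,uv,z):
    e,d=ray(c,uv); return e+d*((z-e[2])/d[:,2])[:,None]
def blobs(mask,amin=15):
    n,l,s,ce=cv2.connectedComponentsWithStats(mask.astype(np.uint8))
    return [(s[i].tolist(),ce[i].round(1).tolist()) for i in range(1,n) if s[i,4]>=amin]
E
python3 - <<'E'
from h import *
for n in["scene","side"]:
    im=cv2.imread(f"pics/{n}0.png"); hsv=cv2.cvtColor(im,cv2.COLOR_BGR2HSV); H,S,V=cv2.split(hsv)
    c=cal(n)
    for s,ce in blobs(((H<6)|(H>174))&(S>150)&(V>90)): print(n,"red",s,ce,plane(c,ce,0.176).round(3))
    for s,ce in blobs((V<55),30):
        p=plane(c,ce,0.182)[0]
        if 0<p[0]<1 and -.5<p[1]<.8: print(n,"blk",s,ce,p.round(3))
im=cv2.imread("pics/scene0.png")[130:370,210:480]
cv2.imwrite("pics/c1.png",cv2.resize(im,(675,600),interpolation=cv2.INTER_CUBIC))
im=cv2.imread("pics/side0.png")[140:310,230:430]
cv2.imwrite("pics/c2.png",cv2.resize(im,(700,595),interpolation=cv2.INTER_CUBIC))
E
```

```text
scene red [284, 60, 3, 6, 17] [285.1, 62.4] [[0.917 0.525 0.176]]
scene red [260, 119, 11, 12, 107] [264.7, 124.6] [[0.629 0.229 0.176]]
scene red [227, 140, 13, 13, 125] [232.8, 146.2] [[0.513 0.196 0.176]]
scene red [216, 251, 28, 23, 213] [226.8, 261.5] [[ 0.322 -0.102  0.176]]
scene blk [253, 47, 92, 42, 1395] [297.3, 65.1] [0.927 0.468 0.182]
scene blk [253, 62, 196, 71, 2776] [352.1, 99.3] [0.896 0.175 0.182]
scene blk [335, 126, 11, 9, 64] [339.4, 130.0] [0.754 0.077 0.182]
scene blk [327, 128, 36, 35, 327] [349.3, 142.6] [0.733 0.019 0.182]
scene blk [275, 141, 10, 10, 89] [279.4, 145.5] [0.596 0.119 0.182]
scene blk [325, 143, 6, 9, 30] [327.4, 146.6] [0.681 0.041 0.182]
scene blk [224, 155, 11, 11, 99] [229.5, 160.3] [0.474 0.143 0.182]
scene blk [572, 187, 39, 46, 893] [590.9, 209.8] [ 0.932 -0.46   0.182]
scene blk [289, 215, 18, 17, 212] [297.3, 222.3] [ 0.469 -0.111  0.182]
scene blk [556, 232, 25, 17, 217] [566.9, 240.1] [ 0.813 -0.463  0.182]
scene blk [26, 330, 39, 58, 209] [52.0, 358.7] [ 0.057 -0.098  0.182]
scene blk [232, 384, 10, 10, 30] [236.6, 388.9] [ 0.225 -
[... 192 characters left out ...]
34.8] [[0.626 0.25  0.176]]
side red [309, 236, 12, 12, 101] [314.1, 241.9] [[0.513 0.219 0.176]]
side blk [214, 147, 19, 11, 77] [224.9, 152.9] [0.874 0.035 0.182]
side blk [552, 177, 7, 29, 77] [554.4, 191.9] [ 0.034 -0.193  0.182]
side blk [12, 181, 131, 125, 2943] [86.7, 249.8] [0.956 0.472 0.182]
side blk [296, 198, 10, 10, 79] [300.5, 202.8] [0.596 0.124 0.182]
side blk [218, 209, 13, 7, 62] [224.4, 212.3] [0.743 0.232 0.182]
side blk [335, 208, 14, 23, 189] [341.8, 219.2] [0.484 0.132 0.182]
side blk [226, 220, 11, 11, 41] [229.4, 226.5] [0.706 0.267 0.182]
side blk [0, 310, 14, 40, 321] [5.2, 331.1] [0.95  0.712 0.182]
side blk [340, 359, 4, 10, 35] [341.5, 363.4] [0.338 0.467 0.182]
```

View pics/c1.png

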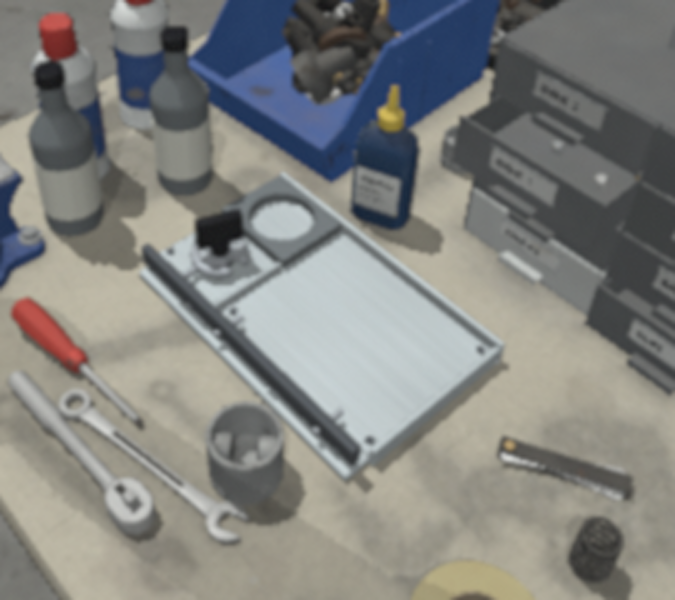

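View pics/c2.png

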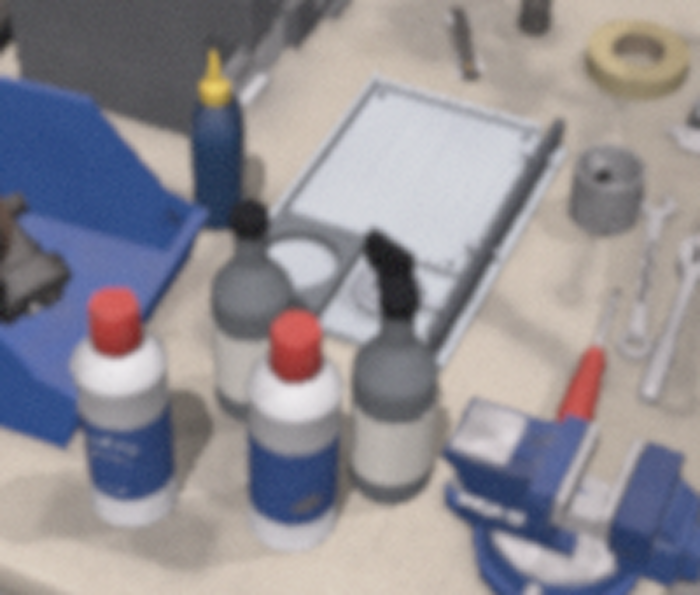

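The crops confirm two cans and two grey bottles at the left. The piston, a cup with its open end up, is at scene pixel (309,310). The black cylinder at (448,348) is a socket, and the blue bottle and far-right can are look-alikes.

Run:
```python
from h import *
c=cal("scene");s=cal("side")
def tri(a,b):
    e1,d1=ray(c,a);e2,d2=ray(s,b);d1=d1[0]/np.linalg.norm(d1);d2=d2[0]/np.linalg.norm(d2)
    t=np.linalg.lstsq(np.c_[d1,-d2],e2-e1,rcond=None)[0]
    p,q=e1+t[0]*d1,e2+t[1]*d2; return ((p+q)/2).round(4),np.linalg.norm(p-q).round(4)
print("canA",tri((264.7,124.6),(263,234.8)));print("canB",tri((232.8,146.2),(314.1,241.9)))
print("botA",tri((279.4,145.5),(300.5,202.8)));print("botB",tri((229.5,160.3),(230+400/3.5,140+297/3.5)))
S=lambda u,v:(210+u/2.5,130+v/2.5); D=lambda u,v:(230+u/3.5,140+v/3.5)
print("pocket rim",plane(c,S(283,221),.024),plane(s,D(300,264),.02))
print("lip BR",plane(c,S(502,347),.026),"rail ends top",plane(c,[S(149,250),S(357,450)],.039),"left back corner",plane(c,S(283,175),.024))
print("piston rim",plane(c,S(246,440),.053),plane(c,[S(209,440),S(283,440)],.053),plane(s,D(609,172),.053))
print("knob",plane(c,S(219,215),.073))
```

```text
canA (array([0.6343, 0.2416, 0.1665]), np.float64(0.0047))
canB (array([0.5187, 0.21  , 0.1653]), np.float64(0.0023))
botA (array([0.5975, 0.1216, 0.1794]), np.float64(0.0005))
botB (array([0.4734, 0.1448, 0.1803]), np.float64(0.002))
pocket rim [[ 0.61892366 -0.01784638  0.024     ]] [[ 0.6171412  -0.00278322  0.02      ]]
lip BR [[ 0.66104699 -0.26089876  0.026     ]] rail ends top [[ 0.48672785  0.02409424  0.039     ]
 [ 0.48681269 -0.25521748  0.039     ]] left back corner [[0.6641991  0.03371005 0.024     ]]
piston rim [[ 0.42140442 -0.19906684  0.053     ]] [[ 0.39988137 -0.18059871  0.053     ]
 [ 0.44295182 -0.2175525   0.053     ]] [[ 0.41965011 -0.18196285  0.053     ]]
knob [[ 0.54573729 -0.00951349  0.073     ]]
```

Run:
```python
from h import *
Q=[1,0,0,0]
def snap(p,n):
    manip.move_pose(p,Q); c=cal("wrist"); im=viewer.get_image("wrist")
    cv2.imwrite(f"pics/{n}.png",im[:,:,::-1]); np.save(f"pics/{n}.npy",c,allow_pickle=True)
    print(n,manip.current_clock(),manip.current_tool_pos().round(4) if hasattr(manip.current_tool_pos(),'round') else manip.current_tool_pos(),np.round(c["eye"],4),ray(c,[(c["cx"],c["cy"])])[1].round(3))
snap([.46,-.13,.36],"w1")
snap([.47,.15,.42],"w2")
a=cv2.imread("pics/w2.png");cv2.imwrite("pics/w2v.png",a)
```

```text
w1 2.325 [ 0.4598 -0.1311  0.3598] [ 0.5316 -0.1315  0.5177] [[-0.269  0.001 -0.963]]
w2 3.4833 [0.4706 0.1479 0.4194] [0.5423 0.148  0.5774] [[-0.27   0.    -0.963]]
```

View pics/w1.png

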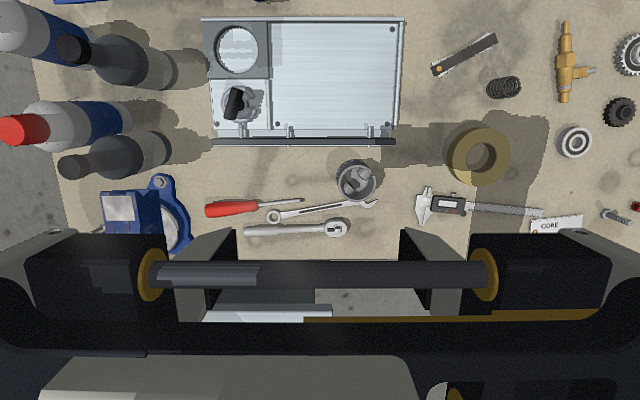

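View pics/w2.png

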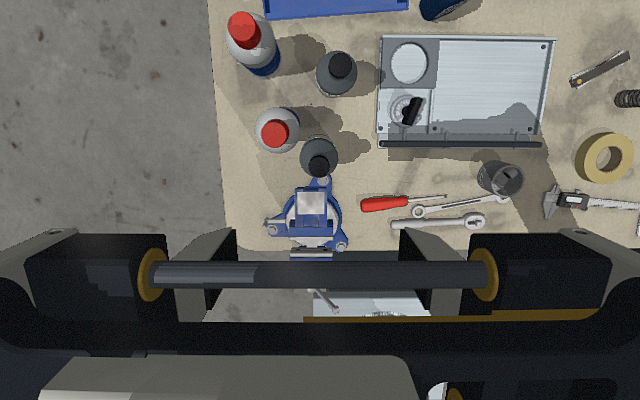

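Wrist views from above: w1 shows the pocket at (237,47), knob at (242,103), tray back corners at (203,18) and (404,17), rail along row 141, and piston at (356,182). w2 shows the red caps at (240,27) and (273,134), and the black caps at (341,64) and (319,166).

Run:
```python
from h import *
c1=np.load("pics/w1.npy",allow_pickle=True).item();c2=np.load("pics/w2.npy",allow_pickle=True).item()
w1=cv2.imread("pics/w1.png");w2=cv2.imread("pics/w2.png")
hs=cv2.cvtColor(w2,cv2.COLOR_BGR2HSV);H,S,V=cv2.split(hs)
m=((H<6)|(H>174))&(S>150)&(V>80);m[185:]=0
for s,ce in blobs(m,60): print("red",s,ce,plane(c2,ce,.182).round(4))
m=(V<50);m[185:]=0
for s,ce in blobs(m,60): print("blk",s,ce,plane(c2,ce,.184).round(4))
for nm,w,c,roi in(("w1",w1,c1,(212,20,50,52)),("w2",w2,c2,(385,40,45,46))):
    x,y,ww,h=roi;g=cv2.cvtColor(w,cv2.COLOR_BGR2GRAY)[y:y+h,x:x+ww]
    t,b=cv2.threshold(g,0,255,cv2.THRESH_OTSU)
    cs,_=cv2.findContours(b,cv2.RETR_EXTERNAL,cv2.CHAIN_APPROX_NONE);k=max(cs,key=cv2.contourArea)
    e=cv2.fitEllipse(cv2.convexHull(k)); ce=np.array(e[0])+[x,y]; print(nm,"pocket",e[1],ce,plane(c,ce,.018))
print("back corners w1",plane(c1,[(203,18),(404,17)],.026).round(4))
print("rail ends w1 z.039",plane(c1,[(212,139),(396,137)],.039).round(4))
a=w1[10:220,195:405];cv2.imwrite("pics/w1c.png",cv2.resize(a,(588,588),interpolation=cv2.INTER_CUBIC))
```

```text
red [228, 12, 32, 36, 767] [242.7, 29.0] [[0.6373 0.2365 0.182 ]]
red [262, 120, 25, 28, 533] [274.0, 133.8] [[0.515 0.204 0.182]]
blk [420, 0, 44, 21, 161] [437.6, 10.9] [[0.6562 0.0082 0.184 ]]
blk [328, 53, 24, 26, 472] [340.0, 65.5] [[0.5962 0.121  0.184 ]]
blk [402, 97, 21, 29, 342] [410.9, 110.8] [[0.5434 0.0312 0.184 ]]
blk [379, 141, 67, 5, 79] [410.9, 141.3] [[0.5055 0.0282 0.184 ]]
blk [482, 141, 60, 3, 64] [510.0, 142.0] [[ 0.5051 -0.1014  0.184 ]]
blk [309, 154, 21, 23, 379] [318.8, 165.6] [[0.474  0.1466 0.184 ]]
w1 pocket (38.43292236328125, 43.879150390625) [238.17402649  49.81703186] [[ 0.62300552 -0.01049893  0.018     ]]
w2 pocket (34.520145416259766, 39.49422073364258) [408.238451    63.09581757] [[ 0.62306063 -0.007598    0.018     ]]
back corners w1 [[ 0.6652  0.0365  0.026 ]
 [ 0.6657 -0.2572  0.026 ]]
rail ends w1 z.039 [[ 0.491   0.0341  0.039 ]
 [ 0.4937 -0.253   0.039 ]]
```

View pics/w1c.png

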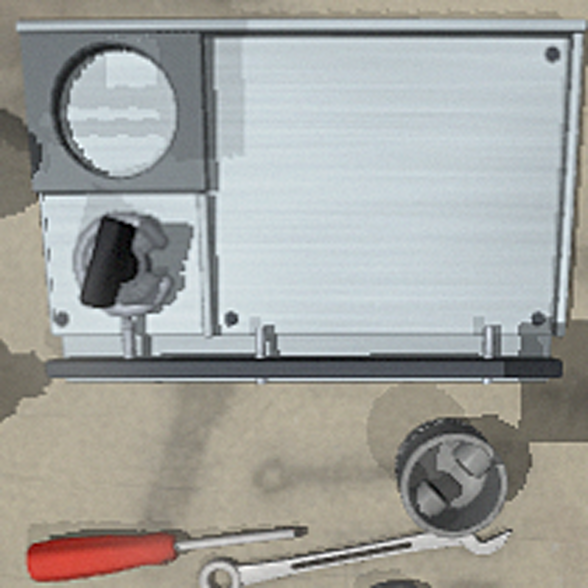

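Estimated tray origin is (0.582,-0.155) with yaw near 0. The knob sits at about 0.28 rad and the piston measures about 60 mm wide, so it's the right one. I'll look closer at the knob and pocket before turning.

```bash
cat >> h.py <<'E'
def down(psi): return (R.from_euler('z',psi)*R.from_quat([1,0,0,0])).as_quat()
def wsnap(n):
    c=cal("wrist"); im=viewer.get_image("wrist")[:,:,::-1].copy(); cv2.imwrite(f"pics/{n}.png",im); np.save(f"pics/{n}.npy",c,allow_pickle=True); return c,im
E
python3 - <<'E'
from h import *
manip.move_pose([.54,-.01,.22],down(0)); c,im=wsnap("k1"); print(manip.current_clock())
g=im.max(2)
for s,ce in blobs(g<45,100): print(s,ce,plane(c,ce,.073).round(4))
cv2.imwrite("pics/k1v.png",im)
E
```

```text
4.5667
[96, 116, 51, 45, 643] [131.4, 135.5] [[0.5903 0.1788 0.073 ]]
[307, 156, 22, 46, 369] [317.6, 177.4] [[ 0.5476 -0.0084  0.073 ]]
[283, 213, 235, 5, 1052] [402.2, 215.0] [[ 0.5069 -0.0989  0.073 ]]
[0, 229, 640, 171, 52772] [362.1, 319.7] [[ 0.3755 -0.0616  0.073 ]]
[203, 286, 20, 24, 264] [211.0, 296.2] [[0.4066 0.1152 0.073 ]]
[412, 287, 21, 23, 255] [424.3, 296.2] [[ 0.4074 -0.1325  0.073 ]]
```

View pics/k1.png

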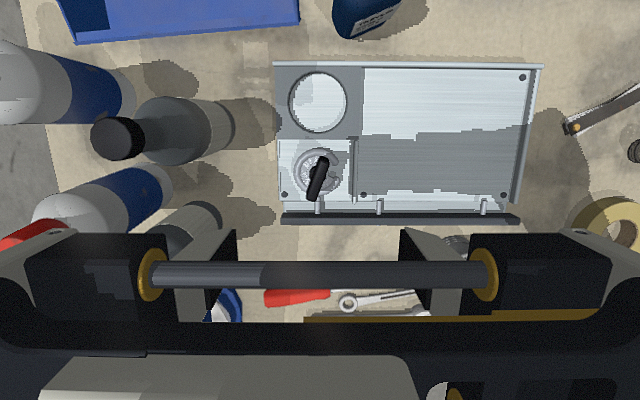

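Run:
```python
from h import *
c=np.load("pics/k1.npy",allow_pickle=True).item(); im=cv2.imread("pics/k1.png")
m=(im.max(2)<45); m[:,:300]=0;m[:,340:]=0;m[:150]=0;m[205:]=0
yx=np.argwhere(m)[:,::-1]; P=plane(c,yx,.068)[:,:2]
u,s,v=np.linalg.svd(P-P.mean(0)); print("bar",P.mean(0),v[0],"theta",np.arctan(-v[0][1]/v[0][0]), np.ptp(P@v[0]),np.ptp(P@v[1]))
g=cv2.cvtColor(im,cv2.COLOR_BGR2GRAY)
# block grey -> pocket = hole in block mask
print(g[101,270:365].tolist()); print(g[65:140,319].tolist())
th=np.arctan(-v[0][1]/v[0][0])
q=manip.solve_ik([.544,-.0095,.043],down(-th)); print(q)
for t in (th,.8,1.2): print(manip.solve_ik([.544,-.0095,.043],down(-t)))
```

```text
bar [ 0.54635317 -0.00837312] [-0.95844119  0.28529017] theta 0.2893091618746456 0.04947542650227843 0.01714058924732212
[157, 146, 139, 134, 134, 127, 131, 128, 129, 127, 127, 129, 129, 124, 128, 126, 134, 91, 53, 81, 109, 131, 124, 199, 208, 203, 202, 202, 202, 201, 204, 198, 197, 199, 200, 195, 197, 198, 198, 199, 196, 198, 193, 219, 217, 218, 218, 219, 217, 219, 218, 220, 218, 218, 219, 219, 217, 217, 218, 216, 218, 217, 219, 219, 217, 219, 217, 218, 219, 219, 216, 218, 219, 199, 201, 217, 71, 103, 131, 131, 133, 134, 133, 132, 132, 131, 134, 131, 132, 129, 140, 136, 135, 121, 236]
[157, 119, 135, 137, 138, 123, 92, 58, 91, 194, 230, 225, 227, 227, 226, 224, 224, 217, 225, 221, 218, 221, 220, 222, 222, 221, 217, 221, 220, 220, 217, 216, 218, 218, 217, 221, 219, 218, 222, 215, 218, 210, 214, 224, 212, 218, 218, 218, 214, 218, 216, 218, 217, 211, 214, 219, 214, 214, 217, 217, 216, 215, 189, 185, 193, 192, 212, 57, 91, 139, 139, 136, 137, 127, 171]
[ 0.5996674   0.70017619 -0.82106382  1.93355575  0.70064757  0.82046362
 -2.46995153]
[ 0.5996674   0.70017619 -0.82106382  1.93355575  0.70064757  0.82046362
 -2.46995153]
[ 0.13376627  0.54571714 -0.20657045  1.94895016  0.17366759  0.66375271
 -2.55159058]
[-0.39394629  0.58022258  0.45813106  1.9673846  -0.39503242  0.68158778
 -2.4604372 ]
```

Run:
```python
from h import *
c=np.load("pics/k1.npy",allow_pickle=True).item()
p=plane(c,[(287.3,101),(346.8,101),(319,71.5),(319,132.8),(274,63),(543,64)],.024);p[4:]=plane(c,[(274,63),(543,64)],.026);print(p.round(4))
for ps in(np.pi,0):
  for t in (.29,.8,1.3): print(ps,t,np.round(manip.solve_ik([.544,-.0095,.043],down(ps-t)),2))
for ps in (np.pi/4,-np.pi/4,np.pi/4-np.pi,0):
  print(ps,[None if (q:=manip.solve_ik(p,down(ps))) is None else np.round(q,2)[[0,6]].tolist() for p in([.6365,.238,.165],[.6365,.238,.395],[.515,.205,.395],[.474,.146,.16],[.62,-.215,.395],[.544,-.215,.17])])
```

```text
[[ 0.6246  0.0258  0.024 ]
 [ 0.6248 -0.0409  0.024 ]
 [ 0.6557 -0.0097  0.024 ]
 [ 0.5896 -0.0099  0.024 ]
 [ 0.6641  0.0391  0.026 ]
 [ 0.6657 -0.2556  0.026 ]]
3.141592653589793 0.29 [ 0.89  1.13 -1.38  1.93  1.21  1.26  0.34]
3.141592653589793 0.8 [ 0.87  1.05 -1.31  1.93  1.14  1.18 -0.13]
3.141592653589793 1.3 [ 0.84  0.98 -1.23  1.93  1.07  1.1  -0.59]
0 0.29 [ 0.6   0.7  -0.82  1.93  0.7   0.82 -2.47]
0 0.8 [ 0.13  0.55 -0.21  1.95  0.17  0.66 -2.55]
0 1.3 [-0.39  0.58  0.46  1.97 -0.4   0.68 -2.56]
0.7853981633974483 [[0.28, -1.73], [0.27, -1.61], [0.54, -1.6], [0.6, -1.72], [1.01, -0.93], [1.15, -1.04]]
-0.7853981633974483 [[-0.71, -2.53], [-0.83, -2.54], [-1.32, -2.51], [-0.74, -2.54], [0.88, -2.36], [0.96, -2.41]]
-2.356194490192345 [[0.34, 1.32], [0.28, 1.5], [0.52, 1.57], [0.63, 1.37], [1.02, 2.2], [1.2, 2.03]]
0 [[0.2, -2.43], [0.21, -2.32], [0.49, -2.31], [0.52, -2.4], [0.95, -1.64], [1.07, -1.73]]
```

Run:
```python
from h import *
K=np.array([.5435,-.008]); th=.29; z=.043
manip.move_pose([*K,.16],down(np.pi-th)); manip.servo_line([*K,z],vel=.1)
effector.close(12); print("gap",manip.current_finger_gap(),manip.current_force())
for t in np.linspace(th,1.25,7)[1:]:
    manip.servo_line([*K,z],down(np.pi-t),vel=.1); print(round(t,2),np.round(manip.current_force(),1),np.round(manip.current_wrist_torque(),2),manip.current_clock())
effector.open_jaws(); manip.servo_line([*K,.2],vel=.2)
manip.move_pose([.50,-.06,.22],down(0)); wsnap("k2"); print(manip.current_clock())
im=cv2.imread("pics/k2.png"); cv2.imwrite("pics/k2c.png",cv2.resize(im[40:240,220:540],(800,500)))
```

```text
gap 0.01201685518686262 [ 0.59917601  0.66792779 -1.22681164]
0.45 [ 1.4  2.  -1.6] [ 0.63 -0.45 -0.07] 9.5333
0.61 [ 1.4  4.3 -2.6] [ 0.88 -0.57 -0.07] 9.8417
0.77 [ 3.4  4.2 -4. ] [ 0.88 -0.73 -0.14] 10.15
0.93 [ 3.6  4.6 -4. ] [ 1.03 -0.79 -0.12] 10.4583
1.09 [ 3.6  4.6 -4.1] [ 1.   -0.91 -0.08] 10.7667
1.25 [ 4.2  5.3 -3.8] [ 1.06 -0.91 -0.08] 11.075
14.725
```

View pics/k2c.png

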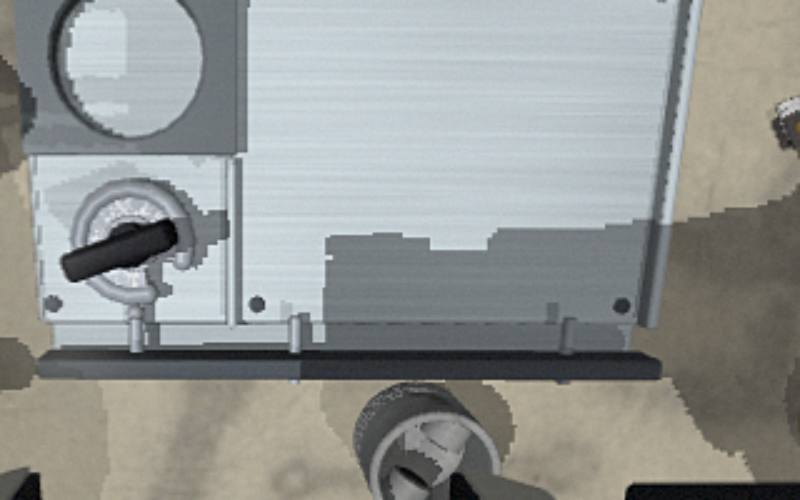

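The knob is now at about 1.25 rad, with the follower still on the rim at crop (137,310) and the rail open. Next I'll move the first bottle and then look at the piston.

```bash
cat >> h.py <<'E'
O=np.array([.583,-.1535]); PS=np.pi/4
def pp(src,slot,h,f=25):
    dst=O+np.array(slot)/1000
    if manip.current_tool_pos()[2]<.3: manip.servo_line([*manip.current_tool_pos()[:2],.3],vel=.25)
    manip.move_pose([*src,h+.09],down(PS)); manip.servo_line([*src,h],vel=.12)
    f0=manip.current_force(); effector.close(f); g=manip.current_finger_gap()
    manip.servo_line([*src,.395],vel=.2); fl=np.array(manip.current_force())
    print("gap",g,manip.current_finger_gap(),"lift dFz",fl[2]-f0[2])
    manip.servo_line([*dst,.395],vel=.2); manip.servo_line([*dst,h+.03],vel=.15); manip.servo_line([*dst,h+.016],vel=.04); manip.sleep(.2)
    b=manip.current_force()[2]
    for z in np.arange(.0150,.0089,-.001):
        manip.servo_line([*dst,h+z],vel=.01); d=manip.current_force()[2]-b
        if d>1.5: break
    print("contact at",z,d,"gap",manip.current_finger_gap()); manip.sleep(.2)
    effector.open_jaws(); manip.servo_line([*dst,h+.012+.06],vel=.1); manip.servo_line([*dst,.34],vel=.25); print("t",manip.current_clock())
E
python3 - <<'E'
from h import *
pp([.5965,.1205],(-38,-62),.160)
manip.move_pose([.40,-.19,.25],down(0)); c,im=wsnap("p1"); manip.move_pose([.44,-.16,.4],down(0)); c,im=wsnap("p2"); print(manip.current_clock())
v=np.hstack([cv2.imread("pics/p1.png")[60:260,200:440],cv2.imread("pics/p2.png")[0:200,200:440]]);cv2.imwrite("pics/pv.png",cv2.resize(v,(800,333)))
E
```

```text
gap 0.027128376475008494 0.027090051773747327 lift dFz -3.540409195921207
contact at 0.010999999999999996 7.773103417298099 gap 0.027137767702072692
t 27.275
28.775
```

View pics/pv.png

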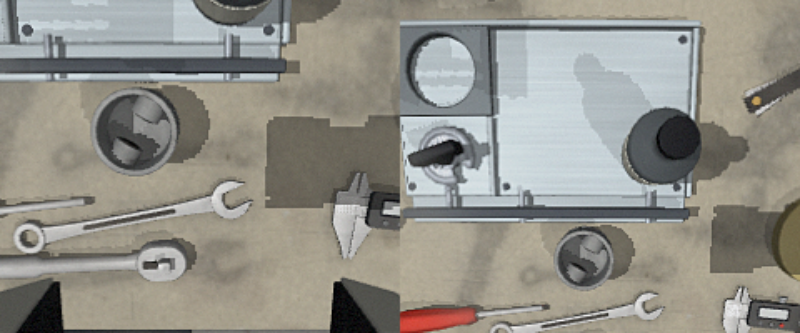

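Bottle 1 stands front-right on the deck. The piston rim in p1 is centred at about pixel (281,139). I'll measure the pocket from the same relative pose so calibration errors cancel.

Run:
```python
from h import *
c=np.load("pics/p1.npy",allow_pickle=True).item(); g=cv2.imread("pics/p1.png",0)
print(plane(c,[(280.7,138.9)],.053)); print(g[139,250:260],g[139,302:314]); print(g[106:118,281],g[158:170,281])
manip.move_pose([.605,-.008,.22],down(0)); c,im=wsnap("q1"); g=cv2.cvtColor(im,cv2.COLOR_BGR2GRAY)
u,v=proj(c,[.6227,-.0078,.024])[0].round().astype(int); print(u,v)
print("row",u-50,g[v,u-50:u-36],u+36,g[v,u+36:u+52]); print("col",v-50,g[v-50:v-34,u],v+34,g[v+34:v+52,u])
```

```text
[[ 0.44209134 -0.14785988  0.053     ]]
[159 162 164 163 138 143 160 111  65  56] [ 99 144 149 137  66  50 102 107 103 101 101 104]
[189 168 118  80 130 143 108 120 153 161 126  58] [ 47  55  65  62 110 151 142 120 172 164 159 162]
316 159
row 266 [130 131 127 129 131 130 126 125 126 129 122 118 117 117] 352 [ 79  73  78  77  72  99 125 125 126 123 127 121 129 128 123 124]
col 109 [163 161 165 148 149 152 152 156 155 169  86  51 173 216 205 198] 193 [168 178 170 169 167 178 188  59 102 130 150 174 167 140 129 134 177 182]
```

Run:
```python
from h import *
c=np.load("pics/q1.npy",allow_pickle=True).item(); g=cv2.imread("pics/q1.png",0); u,v=316,159
print("row",g[v,u-36:u-22],g[v,u+22:u+36]); print("col",g[v-36:v-22,u],g[v+22:v+36,u])
c=np.load("pics/p1.npy",allow_pickle=True).item()
print("piston",plane(c,[(279.8,165.3),(279.8,138.8)],.053))
print(plane(np.load("pics/p2.npy",allow_pickle=True).item(),[(200+184*.6,259*.6)],.053))
```

```text
row [112 117 127 133 131 133 132 114  74  50 120 122 110 205] [200 198 202 180 182 192  76  48  66  81  78  76  75  75]
col [204 198 154 122 127 131 105  66 230 218 215 222 218 217] [195 181 191  76  32  52  95 119 125 122 120 115 167 177]
piston [[ 0.41126541 -0.14588365  0.053     ]
 [ 0.44220454 -0.14682208  0.053     ]]
[[ 0.44281817 -0.14775907  0.053     ]]
```

```bash
cat > pis.py <<'E'
from h import *
P=[.442,-.1472]; K=np.array([.6234,-.0083]); zg=.017
manip.move_pose([*P,.12],down(0)); manip.servo_line([*P,zg],vel=.1); effector.close(30); print("gap",manip.current_finger_gap())
manip.servo_line([*P,.15],vel=.2); print("gap",manip.current_finger_gap(),manip.current_force())
manip.servo_line([*K,.15],vel=.2); manip.servo_line([*K,zg+.028],vel=.1); manip.sleep(.2); b=np.array(manip.current_force())
offs=[(0,0)]+[(r*np.cos(a),r*np.sin(a)) for r in(.0015,.003) for a in np.arange(0,6.2,np.pi/3)]
ok=False
for o in offs:
    k=K+o; manip.servo_line([*k,zg+.026],vel=.03)
    for z in np.arange(.025,.010,-.001):
        manip.servo_line([*k,zg+z],vel=.02); d=np.array(manip.current_force())-b
        if d[2]>4: break
    print(np.round(o,4),round(z,3),d.round(1))
    if z<.0145: ok=True;break
print(ok)
if ok:
    manip.sleep(.2); effector.open_jaws(); manip.servo_line([*k,.15],vel=.15)
    manip.move_pose([.605,-.008,.25],down(0)); wsnap("q2")
    im=cv2.imread("pics/q2.png");cv2.imwrite("pics/q2c.png",cv2.resize(im[60:260,200:440],(600,500)))
print(manip.current_clock())
E
python3 pis.py
```

```text
gap 0.06021450578809804
gap 0.06010903955289726 [-0.69509184 -1.39297855 -3.46205434]
[0 0] 0.011 [-2.9 -0.5 10.9]
True
42.6
```

View pics/q2c.png

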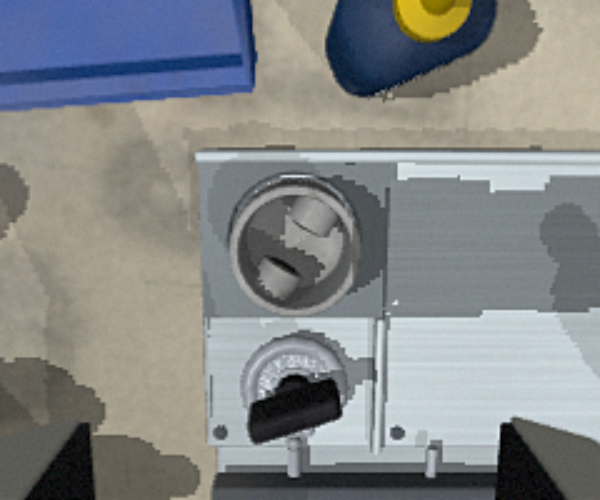

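The piston is seated in the pocket at (295,245). Now the remaining three.

Run:
```python
from h import *
pp([.474,.146],(-38,6),.160)
pp([.516,.206],(38,-60),.163)
pp([.6365,.238],(38,12),.163)
manip.move_pose([.47,-.12,.42],down(0)); wsnap("d1")
cv2.imwrite("pics/side1.png",viewer.get_image("side")[:,:,::-1])
a=cv2.imread("pics/d1.png")[0:230,150:470];b=cv2.imread("pics/side1.png")[80:310,230:430]
cv2.imwrite("pics/d1v.png",cv2.resize(np.hstack([a,b]),None,fx=1.5,fy=1.5))
```

```text
gap 0.02708573237437651 0.02705700510413274 lift dFz -2.816391861890957
contact at 0.010999999999999996 7.0361841484454635 gap 0.02747348308017486
t 54.8333
gap 0.03533784281775728 0.03533471550835817 lift dFz -2.1596882901459176
contact at 0.010999999999999996 8.313496856509403 gap 0.03573981183400649
t 67.6333
gap 0.0360703685484782 0.0355518625613802 lift dFz -2.759673061018484
contact at 0.011999999999999997 1.5930496009747386 gap 0.03541785502939034
t 80.225
```

View pics/d1v.png

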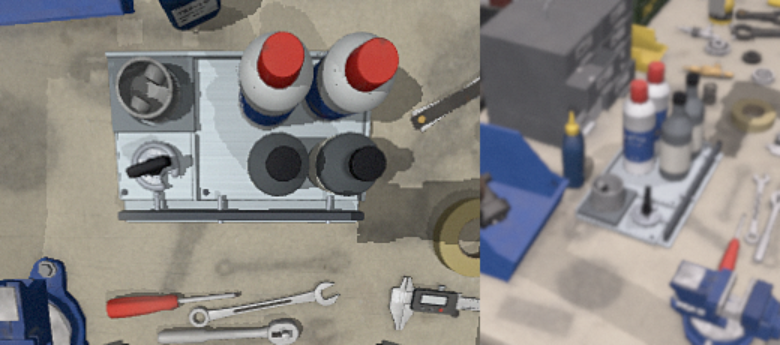

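Run:
```python
from h import *
c=np.load("pics/d1.npy",allow_pickle=True).item(); im=cv2.imread("pics/d1.png"); H,S,V=cv2.split(cv2.cvtColor(im,cv2.COLOR_BGR2HSV))
r=((H<6)|(H>174))&(S>150)&(V>80); r[110:]=0; k=(V<48); k[:85]=0;k[130:]=0
for n,m in(("red",r),("blk",k)):
    for s,ce in blobs(m,150): print(n,ce,((plane(c,ce,.195)[0,:2]-O)*1000).round(1))
K=[.5434,-.0083]; T=np.linspace(1.25,2.04,6)
manip.move_pose([*K,.2],down(np.pi/2-T[0])); 
for t in T: print(np.round(manip.solve_ik([*K,.045],down(np.pi/2-t)),2))
```

```text
red [336.9, 39.1] [39.5 10.2]
red [397.7, 42.3] [ 36.5 -60. ]
blk [338.9, 108.8] [-38.    6.5]
blk [394.3, 108.8] [-37.7 -60.8]
blk [251.8, 110.9] [-40.5 112.4]
[ 0.66  0.75 -0.92  1.93  0.78  0.87 -1.92]
[ 0.64  0.73 -0.89  1.93  0.75  0.85 -2.06]
[ 0.62  0.71 -0.86  1.93  0.73  0.84 -2.2 ]
[ 0.6   0.7  -0.82  1.93  0.7   0.82 -2.33]
[ 0.57  0.68 -0.79  1.94  0.67  0.81 -2.47]
[ 0.51  0.64 -0.69  1.94  0.58  0.77 -2.56]
```

Everything is within its limits on the deck. Next is turning the knob, gripping the bar by its ends.

Run:
```python
from h import *
K=[.5434,-.0083]; z=.045; T=np.linspace(1.25,2.03,7)
manip.servo_line([*K,z],vel=.1); effector.close(15); print("gap",manip.current_finger_gap())
for t in T[1:]:
    manip.servo_line([*K,z],down(np.pi/2-t),vel=.08); print(round(t,2),np.round(manip.current_force(),1),np.round(manip.current_wrist_torque(),2),manip.current_finger_gap().round(4))
manip.sleep(.4); effector.open_jaws(); manip.servo_line([*K,.2],vel=.12); manip.servo_line([*K,.35],vel=.2)
manip.move_pose([.46,-.09,.40],down(0)); wsnap("e1"); print(manip.current_clock())
im=cv2.imread("pics/e1.png");cv2.imwrite("pics/e1c.png",cv2.resize(im[0:230,190:470],(700,575)))
```

```text
gap 0.04589510076499794Traceback (most recent call last):
  File "<stdin>", line 5, in <module>
AttributeError: 'float' object has no attribute 'round'
```

Run:
```python
from h import *
K=[.5434,-.0083]; z=.045; T=np.linspace(1.25,2.03,7)
for t in T[2:]:
    manip.servo_line([*K,z],down(np.pi/2-t),vel=.08); print(round(t,2),np.round(manip.current_force(),1),np.round(manip.current_wrist_torque(),2),manip.current_finger_gap())
manip.sleep(.4); effector.open_jaws(); manip.servo_line([*K,.2],vel=.12); manip.servo_line([*K,.35],vel=.2)
manip.move_pose([.46,-.09,.40],down(0)); wsnap("e1"); print(manip.current_clock())
im=cv2.imread("pics/e1.png");cv2.imwrite("pics/e1c.png",cv2.resize(im[0:230,190:470],(700,575)))
```

```text
1.51 [ 0.3  1.9 -0.5] [0.25 0.14 0.07] 0.04597800968409058
1.64 [-0.3  1.7  0.2] [0.47 0.14 0.05] 0.04602099889866419
1.77 [-1.1  3.1 -0.8] [ 0.81 -0.   -0.56] 0.04592762684904316
1.9 [ 0.5  3.5 -0.9] [ 0.93 -0.16 -0.02] 0.04559480891118541
2.03 [ 1.   5.1 -1.3] [ 1.12 -0.23 -0.06] 0.045800328236311895
90.7
```

View pics/e1c.png

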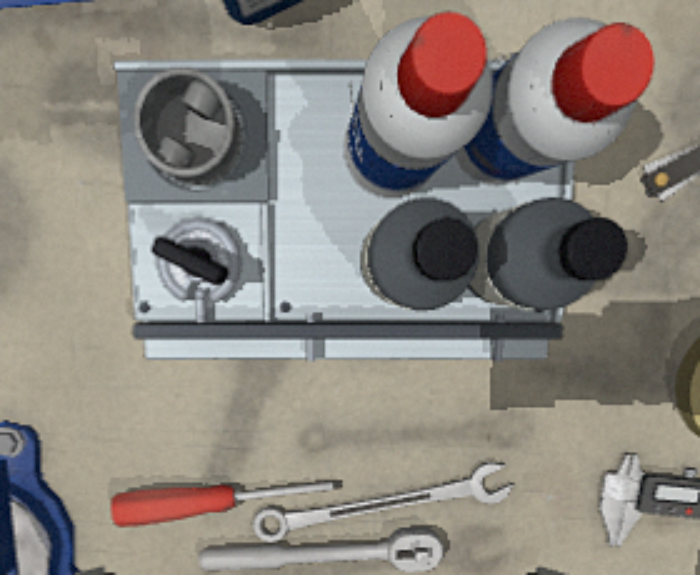

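The rail has closed against the deck (crop row 330), the follower is in the notch at (203,300), and the cans, bottles and piston are all upright in place.

```bash
python3 -c "
from h import *
print(manip.hand_in())"
```

```text
the job is handed in; nothing more can be done
None
```

I handed the job in after about 91 s on the robot's clock: both cans and both bottles are upright on the deck, the piston is in the pocket, and the rail is closed with the follower in the notch; the hand-in call gave no pass or fail result.

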